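Refit the volume knob of a reading-cafe table radio and hold it pressed in

TASK

The volume knob has come off the wooden table radio and lies on the cork coaster. Pick it up, turn it so that the flat in its bore matches the flat of the bare D-shaped volume shaft (white pointer line over the red index mark), push it fully home on the shaft, then press knob and shaft right down against the sprung switch, as for switching the radio on with a long press, and finish while still holding the knob pressed down: do not let it go. Leave the tuning knob, the paper cup, the water bottle and the book as they are.

Things in the scene. Friction and masses are not known exactly. Their poses are not given: they have to be found in the camera images.
- knob_center (a point): The loose volume knob: round, black, 36 mm across, 28 mm high, 0.04 kg, standing bore down on the coaster. This point is on its axis half-way up (14 mm above its underside). z is up; x points along the white pointer line on its top, the side where the flat in its bore is. The upper 12 mm is truly round, to be gripped at any angle; lower down it is 1 to 2 mm smaller in radius.
- knob_bore (a point): Centre of the knob's underside, in the mouth of its bore (14 mm below knob_center, same axes). The bore is 16 mm deep and 11 mm across, with its flat 2.5 mm from the axis on the +x side.
- knob_pointer (a point): Outer end of the white pointer line on the knob's top face, 17 mm from its axis (same axes as knob_center).
- shaft_seat (a point): Bare volume shaft on the radio: a brass D-shaft 10 mm across amid a white dial skirt (46 mm disc with a red index mark). This point is on the shaft's axis in the skirt's upper face, 6 mm above the radio's top plate; z is up, x points to the shaft's flat and along the red mark. It moves down and turns with the shaft. Knob fully home: its underside on the skirt, knob_center 14 mm above this point.
- shaft_tip (a point): Tip of the volume shaft, 14 mm above shaft_seat, same axes. The flat is 2 mm from the axis; the last 1.5 mm taper to 0.8 of the width. Knob and shaft have 0.5 mm of play all round; the knob slides on freely when its x is within about 0.1 rad of the shaft's x; somewhat more turns the shaft along; far off, it stops on this tip and pushes the shaft down unseated.
- volume_push (a joint): How far the volume shaft with its skirt is pressed down, m: 0 free, 0.004 at its stop. Sprung: it starts to give at about 3 N and needs about 7 N at the stop.
- volume_shaft (a joint): Turn of the volume shaft, rad, counter-clockwise seen from above; 0 when its flat points to the side where the speaker grille is (the radio's x). It turns with 0.03 N m of friction.
- radio: The table radio: dark wooden cabinet, heavy and fixed, 140 mm (x) by 260 mm (y) by 115 mm high. The origin is the centre of its underside; its x points out of the front with the speaker grille (away from the robot). Both controls stand on the aluminium plate on its top: the volume shaft at y = -70 mm and the tuning knob at y = +70 mm of the radio's frame.
- tuning_top (a point): Centre of the top of the tuning knob that is in its place on the radio: black, 36 mm across, 28 mm high on a skirt like the other, top 149 mm above the table. To be left alone.
- tuning_knob (a joint): Turn of the tuning knob, rad, 0 at the start. To be left as it is.
- coaster: Round cork coaster, fixed, 96 mm across, 6 mm thick, on which the loose knob stands. Origin: centre of its underside, on the table.
- cup_center (a point): Empty paper cup, white with green bands, loose, 78 mm across the rim, 95 mm high; this point is on its axis half-way up. To be left alone.
- water_bottle_center (a point): Water bottle with blue cap, loose, 64 mm across, 210 mm high; this point is on its axis half-way up. To be left alone.
- book_center (a point): Closed dark red book lying flat, loose, 210 (x) by 145 (y) by 24 mm; this point is its centre. To be left alone.
Things that resemble listed ones, but are neither listed nor needed, are in the scene too. Of the things shaped like the part that bears knob_center, the black one is meant.

How it is judged:
At the end, for the whole second after the job is handed in: Knob fully home on the volume shaft (underside within 2 mm of the skirt, axes within 2 mm and 0.1 rad), its pointer along the red mark (outer end at least 15.5 mm out along it), the shaft pressed down at least 2.5 of its 4 mm, and the fingers still on the knob with over 2 N (z of knob_center in the frame of shaft_seat between 0.011 and 0.016 m and horizontal distance between knob_center and shaft_seat below 0.002 m and x of knob_pointer in the frame of shaft_seat above 0.0155 m and angle between the z axis of knob_center and the z axis of shaft_seat, either way round below 0.1 rad and value of joint volume_push above 0.0025 m and contact force between the fingers and knob above 2 N); the arm keeps its last pose, push and grip.
It fails at once if the tuning knob is turned by more than 0.15 rad (value of joint tuning_knob above 0.15 rad or value of joint tuning_knob below -0.15 rad).
It fails at once if the cup, the bottle or the book is pushed more than 30 mm or tipped (distance of any of cup_center, water_bottle_center, book_center from where it was at the start of the episode above 0.03 m).
It also fails if it takes over 48 s, if anything falls off the work surface, if the arm or the gripper's body presses on something with over 40 N, if the wrist force passes 120 N, or if a joint passes its speed limit or range.

ROBOT

A 6-joint arm with a two-finger parallel gripper is mounted at the origin on the work surface. World frame = base frame: x ahead of the robot, y to its left, z up, the work surface at z = 0. Lengths are in m, angles in rad, forces in N, time in s.
With the tool pointing down it reaches from about 0.3 to 0.775 m from the base axis. Payload 14.6 kg.
Tool frame: the origin (TCP) lies on the centre line of the jaws, within the pads' length; the fingertips stand 19 mm ahead of it and the grasp point (between the pads) is the TCP; y points along the fingers, x is the direction in which the jaws open and shut, and the axes are right-handed (so a half turn about y gives the same grasp; the last joint's range is limited). The gripper opens to 94 mm and grips with 3 to 60 N. Pads are 16 mm wide; open, the fingers measure 119 mm over their backs; the gripper's body (75 mm by 177 mm) begins 78 mm behind the grasp point.
Start: joints at [1.189, 0.3, 1.521, -0, 1.321, -0.067], TCP at [0.17, 0.523, 0.224] pointing down, gripper open.
Joint ranges: [-3.03, 3.03], [-0.79, 2.21], [0.23, 2.52], [-1.04, 4.18], [0, 3.07], [-2.55, 2.55]. Speed limits (rad/s): [2.22, 2.22, 2.57, 3.14, 3.14, 3.14].

INTERFACE

Orientations are given as [roll, pitch, yaw] about the fixed x, y, z axes, in that order (R = Rz(yaw) Ry(pitch) Rx(roll)).
In Python, from station import ctrl, optics gives the robot as it stands.
- The arm moves only by the tool jog_arm, never from a script. Its argument "targets" is a list of rows, each a list of 3 entries, a list of its own where there are three numbers: the finger opening in cm, from 0 to 9.4, then the shift along the tool's x, y, z in cm, then the turn about the tool's y in rad. A call has 1 to 10 rows; each row is the pose to reach, as a shift and turn from the pose commanded when the call began, along the tool's axes at that moment; what a row does not reach only later rows make up. A row lasts 1/10 s, in which the tool goes at most 50 mm and 8.59 degrees, less where a joint would pass 70% of its speed; a pose out of reach is approached as far as the arm can. A call with a gripper value outside its range is refused whole. The fingers move at their own pace and stop on an object; "grip_force" is the grip in N (left out, the last holds). Time passes only in rows, so rows that repeat a pose let the fingers close. It gives the time, the measured TCP pose, the force and the opening at its end, in the units of the state.
- ctrl.get_obs(): the state, without advancing time (a new reading comes with each control period).
- optics.camera(name): name is "scene" or "top" or "wrist"; returns a dict with "img" (384x512x3 uint8, red, green, blue), "range_z" (384x512 float32, m along the optical axis (not along the pixel's ray), 0 where there is no reading), "camera_matrix" (3x3 intrinsics, pixels), "world_to_cam" (4x4, takes a point from world to camera coordinates); the wrist camera has in their place "mount" (4x4, takes a point from camera to tool coordinates, whose origin is the TCP and whose axes are the tool frame's). Camera axes: x right, y up, looking along -z (the intrinsics and any distortion apply to the point x, -y, -z); pixel columns grow to the right and rows downward; lengths in m; the calibration is good to about 2 mm. A picture is of the moment at which its call begins: read the wrist's pose just before it.
- ctrl.hand_in(): hands the job in, once; it reports no verdict.
The state is a dict: "time_s": time; "qpos": joint angles; "joint_vel": joint speeds; "tau": joint torques, N m; "ee_pos": TCP position; "eef_rot": TCP orientation; "force": force on the tool from outside, world axes, zero at the start; "moment": the same for the moment, N m; "grip_width": finger opening in m.
Only numpy, scipy, OpenCV 4.12 (cv2) and the standard library are available. Lean on these libraries where they do the work, as an engineer would, in place of code of your own. Each camera call takes 0.05 s, during which the arm holds its last target. There are 200 camera calls.

## Working session

There is one attempt and no reset: what is moved stays moved. The work goes in short steps, Python scripts to look and compute and a tool call to move; the robot and the scene stay as the last step left them, time stands still between calls to the robot, and variables do not carry over. Pictures are saved under pics/ and viewed, about 8 in all and at most 12, crops included, and the job is handed in when it is done.

Besides the shell and the picture viewer there is one more tool, called by a JSON object that holds its "op" and its "data". jog_arm: Moves the arm, as the interface text tells. Its arguments: {"type":"object","properties":{"targets":{"type":"array","items":{"type":"array"}},"grip_force":{"type":"number"}},"required":["targets"]}

```bash
mkdir -p pics; ls; cat > h.py <<'E'
import numpy as np, cv2
from scipy.spatial.transform import Rotation as R
from station import ctrl, optics
def tool():
    o=ctrl.get_obs(); T=np.eye(4); T[:3,:3]=R.from_euler('xyz',o['eef_rot']).as_matrix(); T[:3,3]=o['ee_pos']; return T
def cam(name):
    T=tool(); c=optics.camera(name)
    c['c2w']=T@c['mount'] if name=='wrist' else np.linalg.inv(c['world_to_cam'])
    return c
def ray(c,u,v):
    d=np.linalg.inv(c['camera_matrix'])@[u,v,1]; d=d*[1,-1,-1]
    return c['c2w'][:3,3], c['c2w'][:3,:3]@d
def onz(c,u,v,z):
    o,d=ray(c,u,v); return o+d*(z-o[2])/d[2]
def dep(c,u,v):
    o,d=ray(c,u,v); return o+d*c['range_z'][int(v),int(u)]
def proj(c,p):
    q=np.linalg.inv(c['c2w'])@np.append(p,1); w=c['camera_matrix']@(q[:3]*[1,-1,-1]); return w[:2]/w[2]
def save(n,im): cv2.imwrite('pics/'+n,cv2.cvtColor(im,cv2.COLOR_RGB2BGR))
E
python3 - <<'E'
from h import *
import pickle
print(ctrl.get_obs())
a=cam('scene');b=cam('top')
for c in (a,b): print({k:(v if k in('camera_matrix','c2w') else type(v)) for k,v in c.items()})
pickle.dump((a,b),open('c.pkl','wb'))
im=np.vstack([a['img'],b['img']]); save('a.png',a['img']); save('b.png',b['img'])
E
```

```text
pics
{'time_s': 0.0, 'qpos': array([ 1.18939607e+00,  3.00458921e-01,  1.52162470e+00, -2.30682372e-06,
        1.32068865e+00, -6.65886413e-02]), 'joint_vel': array([ 0.00084402,  0.00196867,  0.00081601, -0.00082674,  0.00039539,
       -0.00117752]), 'tau': array([ 1.73451699e-03, -5.31806266e+01, -3.52745068e+01,  7.08763953e-02,
        2.43299321e-02, -1.34949869e-04]), 'ee_pos': array([0.17020246, 0.52273289, 0.22387455]), 'eef_rot': array([-1.57072007e+00,  1.17714350e-03,  1.25598533e+00]), 'force': array([-0.6293428 ,  0.02557814,  0.06938391]), 'moment': array([0.03359437, 0.01923527, 0.05617015]), 'grip_width': 0.09386721350763248}
{'img': <class 'numpy.ndarray'>, 'range_z': <class 'numpy.ndarray'>, 'camera_matrix': array([[361.64492177,   0.        , 262.92799582],
       [  0.        , 361.64492177, 188.66092601],
       [  0.        ,   0.        ,   1.        ]]), 'world_to_cam': <class 'numpy.ndarray'>, 'c2w': array([[ 0.72839649, -0.47695722,  0.4918845 ,  1.29079232],
       [ 0.68513859,  0.50194853, -0.52785678, -0.76653896],
       [ 0.0048644 ,  0.72149808,  0.69239935,  1.09766007],
       [ 0.        ,  0.        ,  0.        ,  1.        ]])}
{'img': <class 'numpy.ndarray'>, 'range_z': <class 'numpy.ndarray'>, 'camera_matrix': array([[388.77621094,   0.        , 251.73321837],
       [  0.        , 388.77621094, 188.32964968],
       [  0.        ,   0.        ,   1.        ]]), 'world_to_cam': <class 'numpy.ndarray'>, 'c2w': array([[ 0.00649831,  0.99561707, -0.09329748,  0.47393717],
       [-0.99994186,  0.00727258,  0.00796132, -0.02501448],
       [ 0.00860494,  0.09324032,  0.99560645,  1.27186403],
       [ 0.        ,  0.        ,  0.        ,  1.        ]])}
```

View pics/a.png

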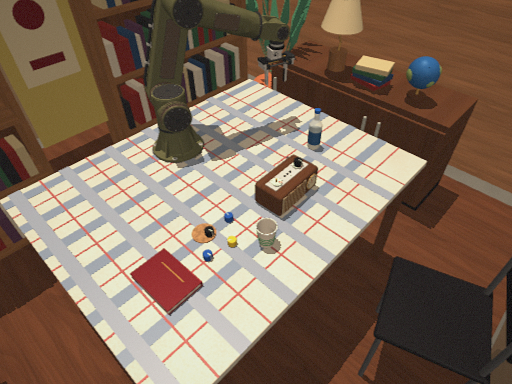

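View pics/b.png

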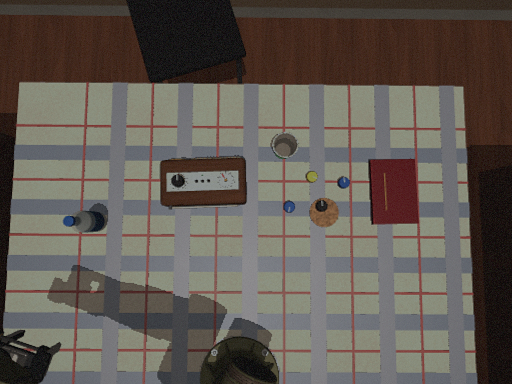

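Top view: the knob-like things are black (321,205) on the coaster, blue (289,207), blue (343,182) and yellow (312,176). The black one on the cork fits. The radio is at (203,181), with the tuning knob at (178,181) and the bare shaft near (225,177).

```bash
python3 - <<'E'
from h import *
import pickle
a,b=pickle.load(open('c.pkl','rb'))
print('knob',onz(b,321,205,.034),dep(b,321,205),dep(a,209,231))
print('coaster',onz(b,324,212,.006),dep(b,328,218))
print('tuning',onz(b,178,181,.149),dep(b,178,181)); print('shaft',onz(b,225,177,.121),dep(b,225,177))
for n,p in dict(r1=(161,161),r2=(244,157),r3=(246,205),r4=(163,207)).items(): print(n,onz(b,*p,.115),dep(b,*p))
for n,p in dict(cup=(285,146),bl1=(289,207),bl2=(343,182),ye=(312,176)).items(): print(n,dep(b,*p))
r=lambda im,s:cv2.resize(im,s,interpolation=cv2.INTER_CUBIC)
k=r(b['img'][165:230,275:360],(510,390)); s=r(b['img'][150:215,155:250],(570,390))
save('c.png',np.vstack([cv2.resize(k,(392,300)),cv2.resize(s,(392,268))]))
E
```

```text
knob [ 0.53813798 -0.25623417  0.034     ] [ 0.53792299 -0.2554599   0.03814516] [ 0.54653417 -0.265152    0.03511292]
coaster [ 0.51684834 -0.2710193   0.006     ] [ 0.49746868 -0.2841046   0.00470213]
tuning [0.59895543 0.18007088 0.149     ] [0.59904681 0.18022077 0.14817933]
shaft [0.61510721 0.04565943 0.121     ] [0.61525994 0.04573589 0.11975493]
r1 [0.6627705  0.23869943 0.115     ] [0.66311819 0.23918499 0.11286993]
r2 [ 0.67692002 -0.01036466  0.115     ] [ 0.69766057 -0.00886776 -0.00320701]
r3 [ 0.53238671 -0.0175243   0.115     ] [ 0.53785753 -0.01682323  0.00671853]
r4 [0.52473679 0.22887545 0.115     ] [0.52959417 0.25315203 0.00438234]
cup [ 0.73409903 -0.1442965   0.00521824]
bl1 [ 0.53143853 -0.15491608  0.02567225]
bl2 [ 0.61313878 -0.32914128  0.02810743]
ye [ 0.63201491 -0.22937847  0.0269869 ]
```

View pics/c.png

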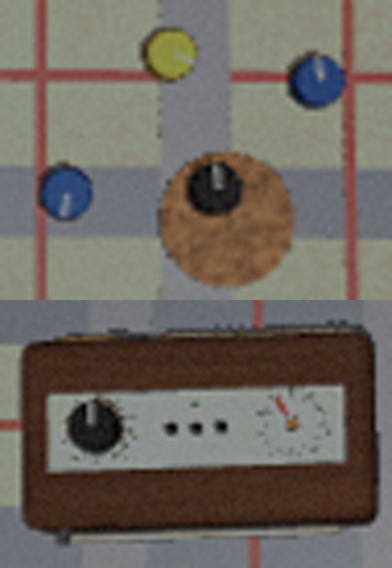

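The crop confirms the target: the black knob at (321,205) stands on the cork with its pointer roughly along +x. On the radio, the shaft is near (225,180) and its red mark points about 0.5 rad towards +y. Now I'll go above the knob for a close look.

{"op": "jog_arm", "data": {"targets": [[9.4,[-31.4,-2.5,-29.6],0],[9.4,[-31.4,-2.5,-29.6],0],[9.4,[-31.4,-2.5,-29.6],0],[9.4,[-31.4,-2.5,-29.6],0],[9.4,[-31.4,-2.5,-29.6],0],[9.4,[-31.4,-2.5,-29.6],0],[9.4,[-31.4,-2.5,-29.6],0],[9.4,[-31.4,-2.5,-29.6],0],[9.4,[-31.4,-2.5,-29.6],0],[9.4,[-31.4,-2.5,-29.6],0]]}}

```text
time_s: 1.1
ee_pos: [0.3555, 0.1301, 0.2496]
eef_rot: [-1.571, 0.0, 1.252]
force: [-0.9, 0.4, 0.8]
grip_width: 0.094
```

{"op": "jog_arm", "data": {"targets": [[7,[-31.4,7.5,-29.6],0],[7,[-31.4,7.5,-29.6],0],[7,[-31.4,7.5,-29.6],0],[7,[-31.4,7.5,-29.6],0],[7,[-31.4,7.5,-29.6],0],[7,[-31.4,7.5,-29.6],0],[7,[-31.4,7.5,-29.6],0],[7,[-31.4,7.5,-29.6],0],[7,[-31.4,7.5,-29.6],0],[7,[-31.4,7.5,-29.6],0]]}}

```text
time_s: 2.1
ee_pos: [0.5393, -0.2597, 0.172]
eef_rot: [-1.568, -0.0, 1.254]
force: [-0.1, 0.8, 0.7]
grip_width: 0.0697
```

```bash
python3 - <<'E'
from h import *
import pickle
c=cam('wrist'); pickle.dump(c,open('w1.pkl','wb'))
print(np.round(c['c2w'],3),c['camera_matrix'],tool()[:3,3])
print(proj(c,[.538,-.256,.034]),proj(c,[.538+.017,-.256,.034]))
save('w1.png',c['img'])
E
```

```text
[[ 0.313 -0.922 -0.229  0.473]
 [ 0.95   0.303  0.075 -0.239]
 [ 0.    -0.241  0.97   0.333]
 [ 0.     0.     0.     1.   ]] [[324.28158567   0.         257.07125077]
 [  0.         324.28158567 196.23910646]
 [  0.           0.           1.        ]] [ 0.53888384 -0.25787754  0.17270913]
[260.83278845 188.65266899] [266.34325045 205.13966642]
```

View pics/w1.png

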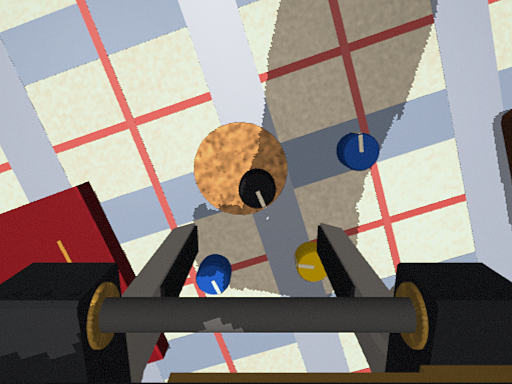

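The wrist view shows the black knob at (257,188), its pointer ending near (266,207), between two blues (357,152) and (214,274) and the yellow (311,262). I'll fit its top face from depth and the pointer from brightness.

```bash
cat >> h.py <<'E'
def cloud(c):
    h,w=c['range_z'].shape; u,v=np.meshgrid(np.arange(w),np.arange(h))
    K=c['camera_matrix']; d=np.stack([(u-K[0,2])/K[0,0],-(v-K[1,2])/K[1,1],-np.ones_like(u,float)],-1)
    d=d@c['c2w'][:3,:3].T
    return c['c2w'][:3,3]+d*c['range_z'][...,None], d
def plane(c,d,z):
    o=c['c2w'][:3,3]; return o+d*((z-o[2])/d[...,2])[...,None]
E
python3 - <<'E'
from h import *
import pickle
c=pickle.load(open('w1.pkl','rb')); P,d=cloud(c); Q=plane(c,d,.034)
g=c['img'].astype(int); r=np.hypot(Q[...,0]-.538,Q[...,1]+.257)
near=r<.03
black=near&(g.max(2)<70); white=near&(r<.019)&(g.min(2)>110)&(P[...,2]>.02)
print('z of black',np.percentile(P[black][:,2],[5,25,50,75,95]))
top=near&(P[...,2]>.030)
print(top.sum(),white.sum())
cn=cv2.findContours(top.astype(np.uint8),0,1)[0]; cn=max(cn,key=len)[:,0]
q=Q[cn[:,1],cn[:,0]]
(x,y),R_=cv2.minEnclosingCircle((q[:,:2]*1000).astype(np.float32)); print('circle mm',x,y,R_)
A=np.c_[2*q[:,:2],np.ones(len(q))]; s=np.linalg.lstsq(A,(q[:,:2]**2).sum(1),rcond=None)[0]; print('lsq',s[:2],np.sqrt(s[2]+s[0]**2+s[1]**2))
w=Q[white][:,:2]; m=w.mean(0); u=np.linalg.svd(w-m)[2][0]; u*=np.sign((m-s[:2])@u)
print('white',m,np.ptp((w-m)@u),'axis',np.arctan2(u[1],u[0]),'radial',np.arctan2(*(m-s[:2])[::-1]))
e=m+u*((w-m)@u).max(); print('end',e, np.linalg.norm(e-s[:2]))
x0,y0=235,165
save('w1c.png',cv2.resize(np.hstack([g[165:225,235:295],np.repeat(255*(top|white)[165:225,235:295,None],3,2)]).astype(np.uint8),(800,400),interpolation=0))
E
```

```text
z of black [0.02270806 0.03358644 0.03429392 0.03484453 0.03561641]
1112 58
circle mm 538.5419311523438 -259.3943786621094 18.46756935119629
lsq [ 0.53815014 -0.25964684] 0.0174797971243605
white [ 0.54719549 -0.25934091] 0.017490086344519987 axis 0.11676066480527225 radial 0.03380861621550256
end [ 0.5568132  -0.25821281] 0.018718070878420503
```

View pics/w1c.png

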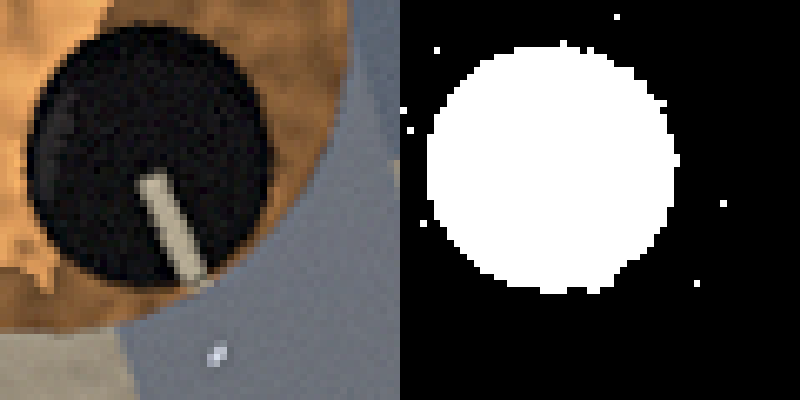

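The knob top is at (0.538,-0.259) with z=0.034 and radius 17.5–18.5 mm, which fits. Its pointer yaw is about 0.08. Now I'll descend.

{"op": "jog_arm", "data": {"targets": [[7,[-0.1,4,0],0],[7,[-0.1,8,0],0],[7,[-0.1,11,0],0],[7,[-0.1,13,0],0],[7,[-0.1,13.5,0],0],[7,[-0.1,13.5,0],0]]}}

```text
time_s: 2.75
ee_pos: [0.5385, -0.2573, 0.0397]
eef_rot: [-1.57, -0.0, 1.257]
force: [-0.8, -0.2, 0.5]
grip_width: 0.0702
```

```bash
python3 - <<'E'
from h import *
c=cam('wrist'); T=tool(); print(T[:3,3],ctrl.get_obs()['force'])
print('TCP px',proj(c,T[:3,3]),'knob top px',proj(c,[.538,-.259,.034]))
P,d=cloud(c); Q=plane(c,d,.034); r=np.hypot(Q[...,0]-.538,Q[...,1]+.258); g=c['img']
top=(r<.028)&(P[...,2]>.031)&(P[...,2]<.038); print(top.sum(), Q[top].mean(0))
save('w2.png',g)
E
```

```text
[ 0.53894258 -0.25776098  0.04053314] [0.53866593 0.26995035 0.82410121]
TCP px [257.38407876 251.2438687 ] knob top px [254.69816602 245.529012  ]
3026 [ 0.53731004 -0.25947773  0.034     ]
```

View pics/w2.png

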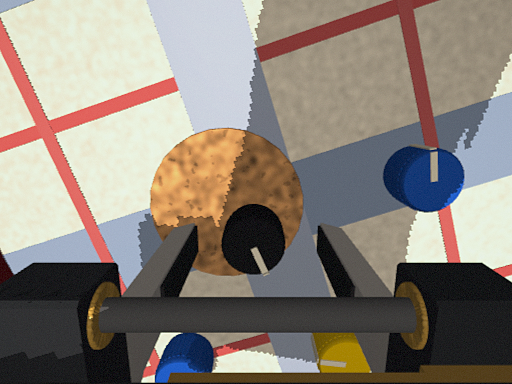

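{"op": "jog_arm", "data": {"targets": [[7,[-0.2,0.6,0.1],0],[7,[-0.2,1.2,0.1],0],[7,[-0.2,1.2,0.1],0],[3,[-0.2,1.2,0.1],0],[3,[-0.2,1.2,0.1],0],[3,[-0.2,1.2,0.1],0],[3,[-0.2,1.2,0.1],0],[3,[-0.2,1.2,0.1],0],[3,[-0.2,1.2,0.1],0],[3,[-0.2,1.2,0.1],0]], "grip_force": 25}}

```text
time_s: 3.8
ee_pos: [0.5369, -0.26, 0.0275]
eef_rot: [-1.571, 0.0, 1.256]
force: [-0.3, 1.0, -0.2]
grip_width: 0.0352
```

{"op": "jog_arm", "data": {"targets": [[3,[0,0,0],0],[3,[0,-2,0],0],[3,[0,-5,0],0],[3,[0,-9,0],0],[3,[0,-13,0],0],[3,[0,-16,0],0],[3,[0,-16,0],0],[3,[0,-16,0],0]]}}

```text
time_s: 4.6
ee_pos: [0.5368, -0.26, 0.1873]
eef_rot: [-1.571, 0.0, 1.256]
force: [-1.2, 0.3, -1.1]
grip_width: 0.0354
```

```bash
python3 - <<'E'
from h import *
import pickle
c=cam('wrist'); T=tool(); print(T[:3,3],ctrl.get_obs()['grip_width'])
pickle.dump((c,T),open('w3.pkl','wb'))
g=c['img'][190:300,180:340]; save('w3.png',cv2.resize(g,(640,440),interpolation=0))
b=cam('top'); 
E
```

```text
[ 0.53650525 -0.2598021   0.1863485 ] 0.035465378213630015
```

View pics/w3.png

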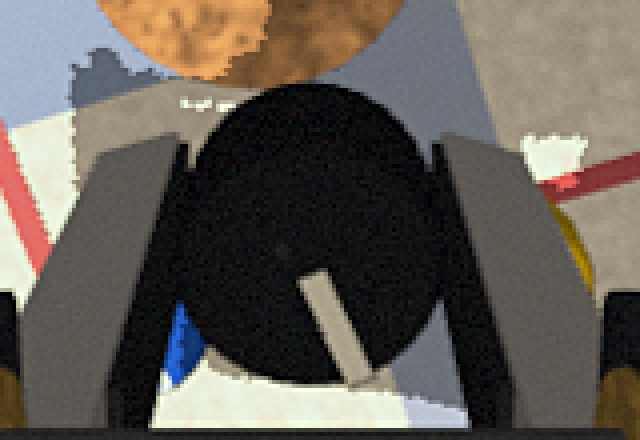

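The knob is held square between the pads, its pointer visible in the crop from (315,275) to (357,380). Next I'll carry it to a spot beyond the shaft so the wrist camera sees the shaft. I'm pre-turning it by about 0.45 rad.

{"op": "jog_arm", "data": {"targets": [[3,[33.7,-1,-3.7],-0.45],[3,[33.7,-1,-3.7],-0.45],[3,[33.7,-1,-3.7],-0.45],[3,[33.7,-1,-3.7],-0.45],[3,[33.7,-1,-3.7],-0.45],[3,[33.7,-1,-3.7],-0.45],[3,[33.7,-1,-3.7],-0.45],[3,[33.7,-1,-3.7],-0.45],[3,[33.7,-1,-3.7],-0.45],[3,[33.7,-1,-3.7],-0.45]]}}

```text
time_s: 5.7
ee_pos: [0.676, 0.048, 0.1965]
eef_rot: [-1.569, 0.0, 1.705]
force: [-0.5, -0.6, -0.2]
grip_width: 0.0352
```

```bash
cat > held.py <<'E'
from h import *
def held(c,T):
    """knob centre and pointer angle in tool frame (top plane from depth)"""
    P,d=cloud(c); Ti=np.linalg.inv(T); L=P@Ti[:3,:3].T+Ti[:3,3]   # tool coords, y down
    g=c['img'].astype(int)
    near=(np.hypot(L[...,0],L[...,2])<.022)&(abs(L[...,1]+.006)<.006)
    yt=np.median(L[near][:,1]); Q=plane(c,d,T[2,3]-yt); q=Q@Ti[:3,:3].T+Ti[:3,3]
    r=np.hypot(q[...,0],q[...,2])
    m=(near&(abs(q[...,0])<.016)&(abs(L[...,1]-yt)<.003)).astype(np.uint8)
    m=cv2.morphologyEx(m,cv2.MORPH_CLOSE,np.ones((3,3))); cn=max(cv2.findContours(m,0,1)[0],key=len)[:,0]
    e=q[cn[:,1],cn[:,0]]; e=e[abs(e[:,0])<.014][:,[0,2]]
    A=np.c_[2*e,np.ones(len(e))]; s=np.linalg.lstsq(A,(e**2).sum(1),rcond=None)[0]
    w=(r<.0185)&(g.min(2)>90)&(abs(q[...,0])<.015)&near; w=q[w][:,[0,2]]
    mn=w.mean(0); u=np.linalg.svd(w-mn)[2][0]; u*=np.sign((mn-s[:2])@u)
    f=lambda v:np.arctan2(v[1],v[0])
    return dict(ytop=yt,c=s[:2],rad=np.sqrt(s[2]+s[:2]@s[:2]),n=len(w),L=np.ptp((w-mn)@u),axis=f(u),radial=f(mn-s[:2]),end=mn+u*((w-mn)@u).max())
E
python3 - <<'E'
from held import *
import pickle
c,T=pickle.load(open('w3.pkl','rb')); print(held(c,T))
c=cam('wrist'); T=tool(); pickle.dump((c,T),open('w4.pkl','wb')); print(held(c,T)); o=ctrl.get_obs(); print(o['ee_pos'],o['eef_rot'])
print(proj(c,[.607,.04,.121]),proj(c,[.607,.04,.135])); save('w4.png',c['img'])
E
```

```text
{'ytop': np.float64(-0.007755397998032695), 'c': array([-9.17531736e-05, -6.74776246e-04]), 'rad': np.float64(0.017514380075403062), 'n': 232, 'L': np.float64(0.01640980506350114), 'axis': np.float64(-1.2429825296495163), 'radial': np.float64(-1.2912389974158185), 'end': array([ 0.00518925, -0.01770723])}
{'ytop': np.float64(-0.006366701518398757), 'c': array([ 3.97016416e-05, -1.27405833e-04]), 'rad': np.float64(0.017469644531170624), 'n': 219, 'L': np.float64(0.017032286077128665), 'axis': np.float64(-1.119364202347315), 'radial': np.float64(-1.2378099539412548), 'end': array([ 0.00694493, -0.01702892])}
[0.67606321 0.0477675  0.19688708] [-1.56979281e+00  1.05569168e-05  1.70469450e+00]
[259.92263665 115.6430183 ] [260.08811723 115.66621046]
```

View pics/w4.png

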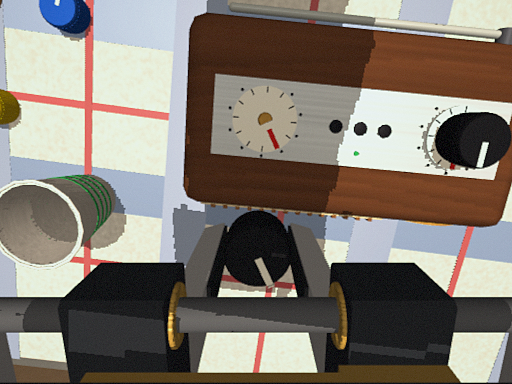

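The wrist view shows the shaft in its skirt near (264,119), the red mark running from (268,130) to (277,149), and the held knob at (257,248). The tuning knob at right and the cup at left are well clear.

```bash
cat > shaft.py <<'E'
from held import *
def shaft(c,T,u0,v0,win=45):
    P,d=cloud(c); g=c['img']; Ti=np.linalg.inv(T)
    tl=lambda X:X@Ti[:3,:3].T+Ti[:3,3]
    hsv=cv2.cvtColor(g,cv2.COLOR_RGB2HSV).astype(int)
    W=np.zeros(g.shape[:2],bool); W[max(v0-win,0):v0+win,max(u0-win,0):u0+win]=True
    Q=tl(plane(c,d,.121))[...,[0,2]]; Qt=tl(plane(c,d,.135))[...,[0,2]]
    r0=np.linalg.norm(Q-Q[v0,u0],axis=2)
    red=W&(r0<.026)&((hsv[...,0]<6)|(hsv[...,0]>174))&(hsv[...,1]>140)&(hsv[...,2]>60)
    brass=W&(r0<.010)&(hsv[...,0]>10)&(hsv[...,0]<30)&(hsv[...,1]>110)
    tip=W&(r0<.012)&(P[...,2]>.131)
    f=lambda v:np.arctan2(v[1],v[0])
    w=Q[red]; m=w.mean(0); u=np.linalg.svd(w-m)[2][0]; sc=Qt[brass].mean(0); u*=np.sign((m-Q[v0,u0])@u)
    out=dict(nred=red.sum(),L=np.ptp((w-m)@u),axis=f(u),redc=m,nbr=brass.sum(),brass135=sc,ntip=tip.sum(),tip=tl(P[tip])[:,[0,2]].mean(0) if tip.any() else None,ztip=np.median(P[tip][:,2]) if tip.any() else None,zskirt=np.median(P[W&(r0>.009)&(r0<.018)][:,2]))
    # skirt: white disc edge by depth step above plate
    sk=(W&(r0<.03)&(P[...,2]>.1185)&(P[...,2]<.124)).astype(np.uint8)
    sk=cv2.morphologyEx(cv2.morphologyEx(sk,cv2.MORPH_CLOSE,np.ones((7,7))),cv2.MORPH_OPEN,np.ones((7,7)))
    cn=cv2.findContours(sk,0,1)[0]
    if cn:
        cn=max(cn,key=len)[:,0]; e=Q[cn[:,1],cn[:,0]]; A=np.c_[2*e,np.ones(len(e))]; s=np.linalg.lstsq(A,(e**2).sum(1),rcond=None)[0]
        out.update(skirt=s[:2],rsk=np.sqrt(s[2]+s[:2]@s[:2]),radial=f(m-s[:2]))
    return out
E
python3 - <<'E'
from shaft import *
import pickle
c,T=pickle.load(open('w4.pkl','rb')); print([k for k in c]); o=shaft(c,T,264,119)
for k,v in o.items(): print(k,v)
g=c['img']; save('w4c.png',np.vstack([cv2.resize(g[75:160,215:315],(700,595),interpolation=cv2.INTER_CUBIC)]))
E
```

```text
['img', 'range_z', 'camera_matrix', 'mount', 'c2w']
nred 89
L 0.0144125079815373
axis -1.1415029989703571
redc [0.01081457 0.05352128]
nbr 116
brass135 [0.00417015 0.06795178]
ntip 137
tip [0.00432329 0.0677485 ]
ztip 0.13516436093172832
zskirt 0.1214445351247415
skirt [0.00490942 0.06678785]
rsk 0.022603398773398235
radial -1.1520121366474505
```

View pics/w4c.png

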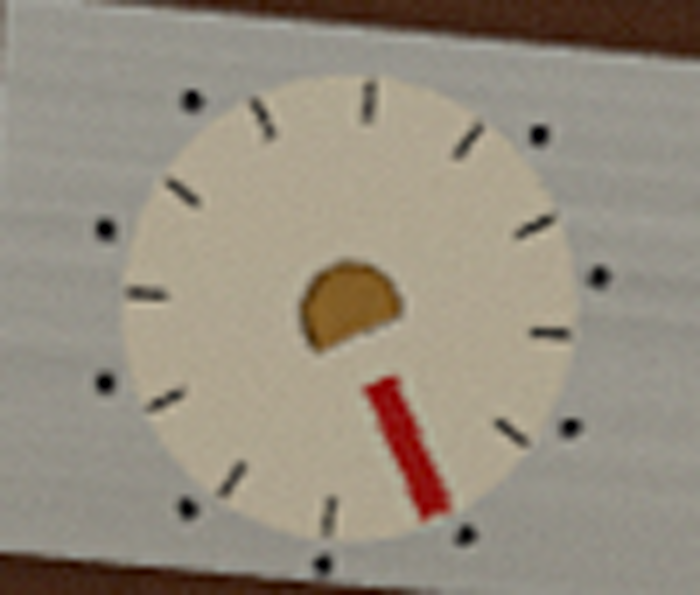

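Heights check out (tip 0.135, skirt 0.1214, skirt radius 22.6 mm), and both shaft estimates agree at about (4.8,66.8) mm in the tool frame with the mark at -1.145 rad. I'll refine the pointer angle of the held knob.

```bash
cat > ptr.py <<'E'
from held import *
def ptr(c,T,yt=-.0065):
    P,d=cloud(c); Ti=np.linalg.inv(T); q=(plane(c,d,T[2,3]-yt)@Ti[:3,:3].T+Ti[:3,3])[...,[0,2]]
    g=c['img'].astype(int); r=np.linalg.norm(q,axis=2)
    w=((r<.016)&(r>.001)&(g.min(2)>70)&(q[...,1]<0)&(abs(q[...,0])<.012)).astype(np.uint8)
    n,lab,st,_=cv2.connectedComponentsWithStats(w); k=1+np.argmax(st[1:,4]); p=q[lab==k]
    m=p.mean(0); u=np.linalg.svd(p-m)[2][0]; u*=np.sign(m@u); s=(p-m)@u
    perp=np.array([-u[1],u[0]])
    return dict(n=len(p),L=np.ptp(s),wid=np.ptp((p-m)@perp),axis=np.arctan2(u[1],u[0]),radial=np.arctan2(m[1],m[0]),off=m@perp,m=m)
E
python3 - <<'E'
from ptr import *
import pickle
for f in ('w3.pkl','w4.pkl'):
    c,T=pickle.load(open(f,'rb')); print(ptr(c,T))
E
```

```text
{'n': 182, 'L': np.float64(0.013629656781160798), 'wid': np.float64(0.0040204654208976145), 'axis': np.float64(-1.1573819020076), 'radial': np.float64(-1.323062696300649), 'off': np.float64(-0.0015047642465095905), 'm': array([ 0.00223727, -0.00884544])}
{'n': 200, 'L': np.float64(0.01475317019472177), 'wid': np.float64(0.003978051235251924), 'axis': np.float64(-1.1609669466065726), 'radial': np.float64(-1.265883650061448), 'off': np.float64(-0.000895409780272085), 'm': array([ 0.00256684, -0.00815577])}
```

```bash
python3 - <<'E'
from ptr import *
import pickle
for f in ('w3.pkl','w4.pkl'):
    c,T=pickle.load(open(f,'rb')); Ti=np.linalg.inv(T)
    def px(x,z,y=-.0065): return proj(c,(T@[x,y,z,1])[:3])
    P,d=cloud(c); L=P@Ti[:3,:3].T+Ti[:3,3]; q=(plane(c,d,T[2,3]+.0065)@Ti[:3,:3].T+Ti[:3,3])[...,[0,2]]
    g=c['img'].max(2).astype(int)
    print(f,'centre px',px(0,0),'far edge px',px(0,-.018))
    for u in (244,248,252,256):
        print(u,'col grey',g[268:298:2,u].tolist(),'z',np.round(q[268:298:2,u,1]*1000,1).tolist())
        print('   depth y',np.round(L[262:298:3,u,1]*1000,1).tolist())
E
```

```text
w3.pkl centre px [258.12110032 253.39847593] far edge px [258.11339265 284.87667543]
244 col grey [24, 21, 28, 20, 16, 19, 15, 0, 162, 242, 239, 242, 237, 236, 248] z [-8.2, -9.4, -10.5, -11.7, -12.8, -14.0, -15.1, -16.3, -17.5, -18.6, -19.8, -21.0, -22.2, -23.4, -24.6]
   depth y [-7.7, -7.4, -7.9, -8.3, -8.2, -7.4, -8.0, -7.8, 185.8, 185.6, 185.2, 185.0]
248 col grey [20, 21, 17, 21, 19, 23, 18, 17, 9, 255, 239, 239, 238, 235, 243] z [-8.2, -9.4, -10.5, -11.7, -12.8, -14.0, -15.1, -16.3, -17.5, -18.6, -19.8, -21.0, -22.2, -23.4, -24.6]
   depth y [-8.5, -7.7, -7.2, -7.5, -8.8, -7.1, -7.6, -6.8, 185.4, 184.9, 184.6, 185.3]
252 col grey [16, 19, 18, 20, 17, 13, 18, 9, 3, 211, 238, 239, 240, 243, 243] z [-8.2, -9.4, -10.5, -11.7, -12.8, -14.0, -15.1, -16.3, -17.5, -18.6, -19.8, -21.0, -22.2, -23.4, -24.6]
   depth y [-6.9, -8.6, -7.3, -8.1, -7.9, -8.6, -7.8, -6.5, 186.7, 186.2, 186.2, 185.2]
256 col grey [20, 17, 22, 23, 14, 9, 17, 22, 18, 147, 245, 240, 243, 245, 250] z [-8.2, -9.4, -10.5, -11.7, -12.8, -14.0, -15.1, -16.3, -17.5, -18.6, -19.8, -21.0, -22.2, -23.4, -24.6]
   depth y 
[... 549 characters left out ...]
-12.6, -13.8, -14.9, -16.1, -17.2, -18.4, -19.6, -20.8, -21.9, -23.1]
   depth y [-6.7, -6.4, -6.2, -6.6, -6.5, -7.0, -6.4, -7.0, 196.0, 194.0, 195.8, 197.2]
252 col grey [19, 20, 23, 18, 13, 20, 21, 24, 11, 130, 160, 148, 248, 238, 250] z [-6.9, -8.1, -9.2, -10.3, -11.5, -12.6, -13.8, -14.9, -16.1, -17.2, -18.4, -19.6, -20.8, -21.9, -23.1]
   depth y [-7.1, -6.3, -5.8, -5.9, -6.7, -6.7, -6.5, -6.5, 195.9, 196.1, 195.7, 195.8]
256 col grey [8, 21, 14, 26, 16, 22, 10, 19, 12, 95, 159, 177, 243, 242, 245] z [-6.9, -8.1, -9.2, -10.3, -11.5, -12.6, -13.8, -14.9, -16.1, -17.2, -18.4, -19.6, -20.8, -21.9, -23.1]
   depth y [-6.8, -6.6, -7.0, -5.7, -6.8, -6.4, -6.3, -6.4, -6.4, 195.9, 196.8, 196.1]
```

The two pose readings (camera and script) carry about 1 mm of noise. I'll work in the tool frame via the mount only, so it cancels.

```bash
sed -i 's/^def shaft(c,T,/def shaft(c,T,/' shaft.py; python3 - <<'E'
from ptr import *
from shaft import shaft
import pickle
for f in ('w3.pkl','w4.pkl'):
    c,_=pickle.load(open(f,'rb')); T=c['c2w']@np.linalg.inv(c['mount']); T[:3,:3]=R.from_euler('xyz',[-np.pi/2,0,0 if 0 else R.from_matrix(T[:3,:3]).as_euler('xyz')[2]]).as_matrix(); c['c2w']=T@c['mount']
    print(f,'far edge row 286.3 z:',[np.round(((np.linalg.inv(T)@np.append(onz(c,u,v,T[2,3]+.0065),1))[[0,2]])*1e3,2) for u,v in((256,286.2),(262,286))])
    print(ptr(c,T)); print(held(c,T))
    if f=='w4.pkl': print(T[:3,3]); [print(k,v) for k,v in shaft(c,T,264,119).items()]
zs=np.array([ctrl.get_obs()['ee_pos'] for _ in range(3)]); print(zs)
E
```

```text
w3.pkl far edge row 286.3 z: [array([ -1.04, -17.88]), array([  2.12, -17.77])]
{'n': 194, 'L': np.float64(0.014394447960831398), 'wid': np.float64(0.003994236973057296), 'axis': np.float64(-1.158233799928883), 'radial': np.float64(-1.285694417600683), 'off': np.float64(-0.0011176789711847069), 'm': array([ 0.00247297, -0.00843768])}
{'ytop': np.float64(-0.006813709019905578), 'c': array([ 1.90772695e-05, -3.43682200e-04]), 'rad': np.float64(0.01751905602857504), 'n': 235, 'L': np.float64(0.01661355971635033), 'axis': np.float64(-1.2344124790962487), 'radial': np.float64(-1.2917648794316687), 'end': array([ 0.00541737, -0.01753962])}
w4.pkl far edge row 286.3 z: [array([ -1.26, -17.63]), array([  1.9 , -17.52])]
{'n': 197, 'L': np.float64(0.014595869505086123), 'wid': np.float64(0.003991204305622198), 'axis': np.float64(-1.1603387814160486), 'radial': np.float64(-1.300739748217665), 'off': np.float64(-0.0012038424269325736), 'm': array([ 0.00229504, -0.00829076])}
{'ytop': np.float64(-0.006761321672615783), 'c': array([-0.00023577, -0.00015775]), 'rad': np.float64(0.01746890103338711), 'n': 221, 'L': np.float64(0.01722296241015705), 'axis': np.float64(-1.1090261584887087), 'radial': np.float64(-1.228336065182673), 'end': array([ 0.0069137 , -0.01716542])}
[0.67600207 0.04799583 0.19648424]
nred 89
L 0.014409174991942551
axis -1.1419668858189758
redc [0.01060169 0.05345082]
nbr 116
brass135 [0.00396603 0.06788743]
ntip 137
tip [0.00412122 0.06768499]
ztip 0.1350550932484337
zskirt 0.12134101042557793
skirt [0.00470452 0.06671259]
rsk 0.022593722639867322
radial -1.1523796430841124
[[0.67606321 0.0477675  0.19688708]
 [0.67606321 0.0477675  0.19688708]
 [0.67606321 0.0477675  0.19688708]]
```

```bash
python3 - <<'E'
from ptr import *
from scipy.optimize import least_squares
import pickle
for f in ('w3.pkl','w4.pkl'):
    c,_=pickle.load(open(f,'rb')); M=c['mount']; K=c['camera_matrix']; g=c['img'].astype(float).max(2)
    def q(u,v,y=-.0065):
        d=M[:3,:3]@((np.linalg.inv(K)@[u,v,1])*[1,-1,-1]); o=M[:3,3]; return (o+d*(y-o[1])/d[1])[[0,2]]
    e=[];uv=[]
    for u in range(228,292):
        v=np.arange(256,296); col=g[256:296,u]
        if col[:4].max()>50: continue
        k=np.argmax(col>70)
        if k<5: continue
        vv=v[k-1]+(60-col[k-1])/(col[k]-col[k-1]); e.append(q(u,min(max(vv,v[k-1]),v[k]))); uv.append((u,round(float(vv),1)))
    e=np.array(e); print(uv)
    for rad in (.018,.0175):
        s=least_squares(lambda p:np.hypot(e[:,0]-p[0],e[:,1]-p[1])-rad,[0,0],loss='soft_l1',f_scale=.0003); print(f,rad,s.x*1e3,np.abs(s.fun).mean()*1e3)
E
```

```text
[(228, 270.8), (229, 271.7), (230, 274.0), (231, 275.6), (232, 275.9), (233, 276.2), (234, 277.3), (235, 278.2), (236, 278.8), (237, 279.5), (238, 280.2), (239, 280.6), (240, 281.2), (241, 282.0), (242, 282.5), (243, 282.8), (244, 283.1), (245, 283.3), (246, 283.5), (247, 283.8), (248, 284.4), (249, 284.5), (250, 284.6), (251, 284.6), (252, 284.7), (253, 285.1), (263, 260.9), (264, 263.3), (265, 265.3), (266, 267.5), (267, 269.5), (268, 271.6), (269, 273.6), (270, 275.7), (271, 278.3), (272, 280.3), (273, 282.1), (274, 281.6), (275, 280.9), (276, 280.5), (277, 280.0), (278, 279.2), (279, 278.2), (280, 277.5), (281, 276.6), (282, 275.6), (283, 274.6), (284, 273.2), (285, 272.1), (286, 270.8), (287, 268.8), (288, 266.7), (289, 264.8), (290, 264.6), (291, 268.9)]
w3.pkl 0.018 [-0.6525789   0.73901802] 1.3916500899633526
w3.pkl 0.0175 [-0.57232623  0.11122712] 1.411892426235178
[(228, 270.7), (229, 271.6), (230, 273.7), (231, 274.9), (232, 275.4), (233, 276.5), (234, 277.4), (235, 278.4), (236, 278.9), (237, 279.7), (238, 280.4), (239, 280.9), (240, 281.3), (241, 281.9), (242, 282.5), (243, 282.6), (244, 283.2), (245, 283.6), (246, 283.7), (247, 284.2), (248, 284.7), (249, 284.7), (250, 284.8), (251, 285.0), (252, 285.1), (253, 285.3), (263, 261.0), (264, 263.3), (265, 265.3), (266, 267.5), (267, 269.5), (268, 271.6), (269, 273.6), (270, 275.6), (271, 278.3), (272, 280.4), (273, 282.1), (274, 281.8), (275, 281.2), (276, 280.8), (277, 279.7), (278, 278.9), (279, 278.0), (280, 277.1), (281, 276.4), (282, 275.4), (283, 274.3), (284, 272.8), (285, 271.7), (286, 270.3), (287, 268.4), (288, 266.3), (289, 264.5), (290, 264.3), (291, 267.6)]
w4.pkl 0.018 [-0.96625964  0.96305814] 1.3897787109251232
w4.pkl 0.0175 [-0.87712182  0.3288651 ] 1.375637594352124
```

The arc is symmetric about u=257, which puts the knob at about (-0.6,+0.3) mm in the tool frame with its pointer at about -1.18. The shaft is at (4.6,66.8) with its mark at -1.145. Next I'll shift by x +5.2 mm and z +66.5 mm, turn -0.03, and hover just above the tip.

{"op": "jog_arm", "data": {"targets": [[3,[0.26,0,3.3],-0.03],[3,[0.52,0,6.65],-0.03],[3,[0.52,0,6.65],-0.03],[3,[0.52,1.5,6.65],-0.03],[3,[0.52,2.8,6.65],-0.03],[3,[0.52,3.4,6.65],-0.03],[3,[0.52,3.4,6.65],-0.03],[3,[0.52,3.4,6.65],-0.03]]}}

```text
time_s: 6.55
ee_pos: [0.6101, 0.045, 0.1636]
eef_rot: [-1.571, 0.0, 1.736]
force: [0.2, 0.1, -0.1]
grip_width: 0.0352
```

```bash
python3 - <<'E'
from ptr import *
import pickle
c=cam('wrist'); pickle.dump(c,open('w5.pkl','wb')); print(ctrl.get_obs()['ee_pos'],ctrl.get_obs()['force'])
b=cam('top'); pickle.dump(b,open('b5.pkl','wb'))
save('w5.png',cv2.resize(c['img'][180:300,170:345],(800,548),interpolation=cv2.INTER_CUBIC))
E
```

```text
[0.61011031 0.04507592 0.16384878] [-1.01314186  0.50941626 -1.23045272]
```

View pics/w5.png

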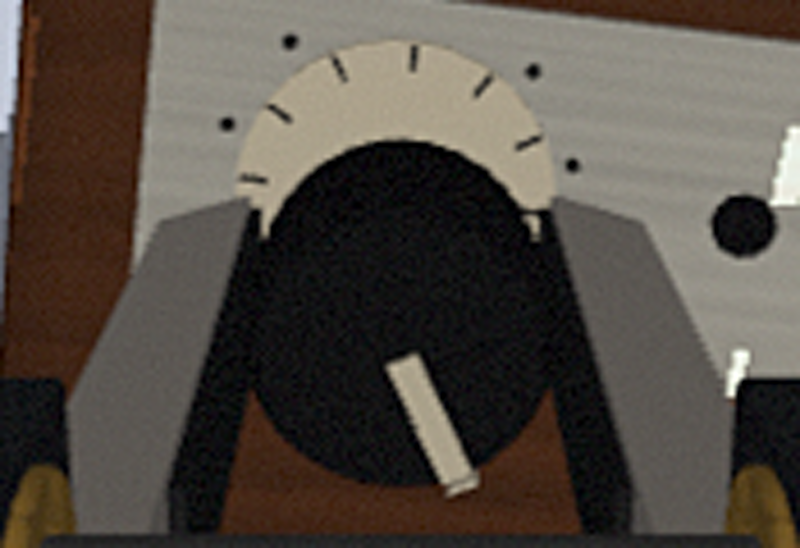

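Close view: the skirt arc (apex near (400,42)) looks centred behind the knob, and the pointer runs (403,360) to (460,487). I'll fit the arc for a lateral check.

```bash
cat > arc.py <<'E'
from ptr import *
import pickle,sys
from scipy.optimize import least_squares
def arcfit(c,tz):
    M=c['mount']; K=c['camera_matrix']; im=c['img']
    hsv=cv2.cvtColor(im,cv2.COLOR_RGB2HSV).astype(int)
    sat=cv2.GaussianBlur(hsv[...,1].astype(np.float32),(3,3),0)
    def q(u,v,y):
        d=M[:3,:3]@((np.linalg.inv(K)@[u,v,1])*[1,-1,-1]); o=M[:3,3]; return (o+d*(y-o[1])/d[1])[[0,2]]
    e=[];uv=[]
    for u in range(227,287):
        col=sat[180:212,u]; i=np.argmax(np.diff(col)[:28]); j=i+.5
        if np.diff(col)[i]>4: e.append(q(u,180+j,tz-.121)); uv.append((u,180+j))
    e=np.array(e)
    for rad in (.023,):
        s=least_squares(lambda p:np.hypot(e[:,0]-p[0],e[:,1]-p[1])-rad,[0,0],loss='soft_l1',f_scale=.0002)
    return s.x*1e3,np.median(abs(s.fun))*1e3,len(e),uv[::6]
if __name__=='__main__':
    c=pickle.load(open(sys.argv[1],'rb')); print(arcfit(c,float(sys.argv[2])))
E
python3 arc.py w5.pkl .1637
```

```text
(array([-1.34421678,  1.39133024]), np.float64(0.1717171526206731), 60, [(227, np.float64(202.5)), (233, np.float64(196.5)), (239, np.float64(192.5)), (245, np.float64(189.5)), (251, np.float64(188.5)), (257, np.float64(187.5)), (263, np.float64(188.5)), (269, np.float64(190.5)), (275, np.float64(193.5)), (281, np.float64(197.5))])
```

The skirt fits at (-1.3,1.4) against the knob at about (-0.7,0.5). I'll correct by x -0.5 mm and z +0.7 mm, then descend gently and watch the force.

{"op": "jog_arm", "data": {"targets": [[3,[-0.05,0.3,0.07],0],[3,[-0.05,0.6,0.07],0],[3,[-0.05,0.8,0.07],0],[3,[-0.05,0.95,0.07],0],[3,[-0.05,1.05,0.07],0],[3,[-0.05,1.05,0.07],0]]}}

```text
time_s: 7.25
ee_pos: [0.609, 0.0444, 0.1527]
eef_rot: [-1.57, 0.0, 1.736]
force: [-2.8, -1.4, -0.5]
grip_width: 0.0353
```

```bash
python3 - <<'E'
from arc import *
c=cam('wrist'); pickle.dump(c,open('w6.pkl','wb'))
o=ctrl.get_obs(); print(o['time_s'],o['ee_pos'],o['force'],o['moment'],o['eef_rot']); print(arcfit(c,.153)); T=np.eye(4)
T=c['c2w']@np.linalg.inv(c['mount']); print(ptr(c,T))
E
```

```text
7.3 [0.60897456 0.04442361 0.15274905] [-2.86809584 -1.49291858  0.48242863] [-0.33372426  0.59492473  0.01491647] [-1.57002812e+00  8.45569432e-05  1.73597563e+00]
(array([-0.99767294,  0.27213756]), np.float64(0.13295829129243536), 60, [(227, np.float64(207.5)), (233, np.float64(194.5)), (239, np.float64(198.5)), (245, np.float64(195.5)), (251, np.float64(194.5)), (257, np.float64(193.5)), (263, np.float64(194.5)), (269, np.float64(195.5)), (275, np.float64(198.5)), (281, np.float64(202.5))])
{'n': 197, 'L': np.float64(0.0145998463600663), 'wid': np.float64(0.003986128197096891), 'axis': np.float64(-1.163543178703841), 'radial': np.float64(-1.2994131105659181), 'off': np.float64(-0.0011715913821999224), 'm': array([ 0.00231862, -0.00833292])}
```

The knob is 4 mm onto the shaft with no axial force, so it has entered. There is a side load of about 3 N along tool +z. I'll yield to it a little and go further down.

{"op": "jog_arm", "data": {"targets": [[3,[-0.02,0,0.05],0],[3,[-0.02,0.2,0.06],0],[3,[-0.02,0.4,0.06],0],[3,[-0.02,0.6,0.06],0],[3,[-0.02,0.75,0.06],0],[3,[-0.02,0.75,0.06],0]]}}

```text
time_s: 7.9
ee_pos: [0.6085, 0.0443, 0.1451]
eef_rot: [-1.57, -0.0, 1.736]
force: [-2.5, -0.3, -1.2]
grip_width: 0.0354
```

```bash
python3 - <<'E'
from arc import *
c=cam('wrist'); pickle.dump(c,open('w7.pkl','wb'))
o=ctrl.get_obs(); print(o['time_s'],o['ee_pos'],o['force'],o['moment']); print(R.from_euler('xyz',o['eef_rot']).inv().apply(o['force'])); print(arcfit(c,o['ee_pos'][2]))
P,_=cloud(c); print('skirt z', np.median(P[196:203,250:264,2]),'knob top z',np.median(P[235:255,245:255,2]))
save('w7.png',cv2.resize(c['img'][180:300,170:345],(800,548),interpolation=cv2.INTER_CUBIC))
E
```

```text
7.95 [0.60853135 0.04424    0.1451547 ] [-2.46014308 -1.15494903 -1.54835298] [-0.13825472  0.34888172 -0.06210541]
[-0.73477814  1.54958052  2.61581909]
(array([-1.05230189, -0.0534312 ]), np.float64(0.16371384402126543), 58, [(229, np.float64(180.5)), (235, np.float64(203.5)), (241, np.float64(200.5)), (247, np.float64(182.5)), (253, np.float64(197.5)), (259, np.float64(197.5)), (265, np.float64(184.5)), (271, np.float64(200.5)), (277, np.float64(202.5)), (283, np.float64(207.5))])
skirt z 0.12107716985173267 knob top z 0.15216217717445973
```

View pics/w7.png

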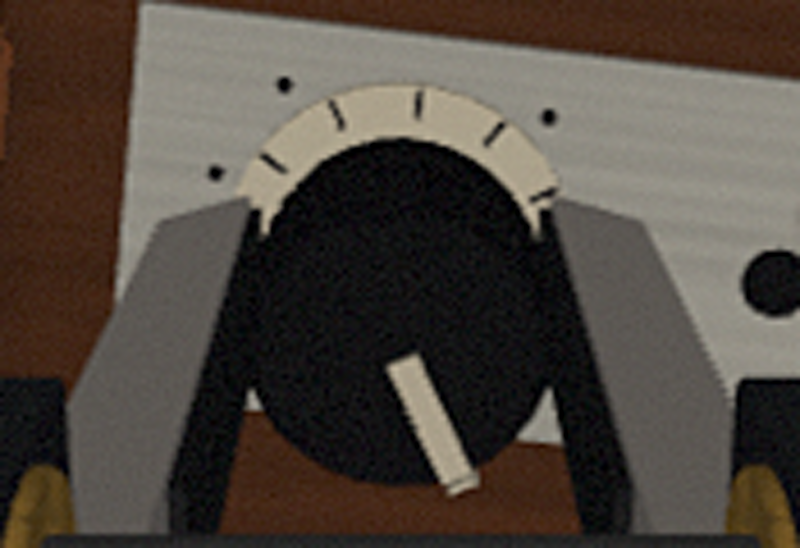

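The knob is sliding on: its top is at 0.152 (home is 0.149), the skirt is still up at 0.121, and the pointer is unchanged. Now I'll relieve the side load a bit more and press home and down.

{"op": "jog_arm", "data": {"targets": [[3,[-0.02,0,0.04],0],[3,[-0.02,0.15,0.05],0],[3,[-0.02,0.3,0.05],0],[3,[-0.02,0.4,0.05],0],[3,[-0.02,0.5,0.05],0],[3,[-0.02,0.6,0.05],0],[3,[-0.02,0.6,0.05],0],[3,[-0.02,0.6,0.05],0]]}}

```text
time_s: 8.75
ee_pos: [0.6083, 0.044, 0.1397]
eef_rot: [-1.571, 0.0, 1.736]
force: [-0.6, 1.3, 5.2]
grip_width: 0.0352
```

```bash
cat > chk.py <<'E'
from arc import *
c=cam('wrist'); pickle.dump(c,open('w8.pkl','wb'))
o=ctrl.get_obs(); print(o['time_s'],o['ee_pos'],o['force'],o['moment'],o['grip_width']); print(R.from_euler('xyz',o['eef_rot']).inv().apply(o['force'])); print(arcfit(c,o['ee_pos'][2]))
P,_=cloud(c); print('skirt z', np.median(P[199:203,250:264,2]),'knob top z',np.median(P[235:255,245:255,2]),'plate',np.median(P[184:190,240:270,2]))
T=c['c2w']@np.linalg.inv(c['mount']); print(ptr(c,T))
E
python3 chk.py
```

```text
8.8 [0.60831384 0.04401215 0.13969879] [-0.21169281  1.1126395   4.54374722] [0.15341526 0.11658142 0.02444587] 0.03546262903001846
[ 1.13215656 -4.54379715  0.02341373]
(array([-0.69783147,  0.41070056]), np.float64(0.20069807157692757), 59, [(228, np.float64(180.5)), (234, np.float64(206.5)), (240, np.float64(202.5)), (246, np.float64(200.5)), (252, np.float64(199.5)), (258, np.float64(198.5)), (264, np.float64(199.5)), (270, np.float64(201.5)), (276, np.float64(203.5)), (282, np.float64(207.5))])
skirt z 0.11833931104654112 knob top z 0.1466374453234865 plate 0.11364371098711058
{'n': 198, 'L': np.float64(0.01460802624938935), 'wid': np.float64(0.004083082306438158), 'axis': np.float64(-1.1608501932040265), 'radial': np.float64(-1.2980143729833367), 'off': np.float64(-0.001186444640011409), 'm': array([ 0.00233768, -0.00835617])}
```

The knob is home (top to skirt 28.3 mm), the skirt is about 2.7 mm down at about 5 N, and the side load is now only about 1 N. I'll press on to the stop.

{"op": "jog_arm", "data": {"targets": [[3,[0.01,0.08,0],0],[3,[0.01,0.15,0],0],[3,[0.01,0.18,0],0],[3,[0.01,0.18,0],0],[3,[0.01,0.18,0],0]]}}

```text
time_s: 9.3
ee_pos: [0.6084, 0.044, 0.1384]
eef_rot: [-1.572, 0.0, 1.736]
force: [-1.6, 0.1, 9.7]
grip_width: 0.0353
```

```bash
python3 chk.py; python3 -c "
from h import *
import pickle
c=pickle.load(open('w8.pkl','rb')); save('w8.png',cv2.resize(c['img'][180:300,170:345],(800,548),interpolation=cv2.INTER_CUBIC))"
```

```text
9.35 [0.60841133 0.04402811 0.1384023 ] [-2.31147866 -0.15846397  9.13238269] [0.05566222 0.46588401 0.0279732 ] 0.03508749776305815
[ 0.22160727 -9.13476442  2.29682983]
(array([-0.83030532,  0.78315459]), np.float64(0.19484898131942596), 59, [(227, np.float64(182.5)), (233, np.float64(199.5)), (239, np.float64(203.5)), (245, np.float64(200.5)), (251, np.float64(199.5)), (257, np.float64(198.5)), (263, np.float64(199.5)), (269, np.float64(200.5)), (275, np.float64(203.5)), (281, np.float64(206.5))])
skirt z 0.11707337955820588 knob top z 0.14548392103836305 plate 0.11361742788550011
{'n': 197, 'L': np.float64(0.014612781487261275), 'wid': np.float64(0.003987124807456699), 'axis': np.float64(-1.1638949549873503), 'radial': np.float64(-1.2996445028768409), 'off': np.float64(-0.001171625712281364), 'm': array([ 0.0023188 , -0.00834104])}
```

View pics/w8.png

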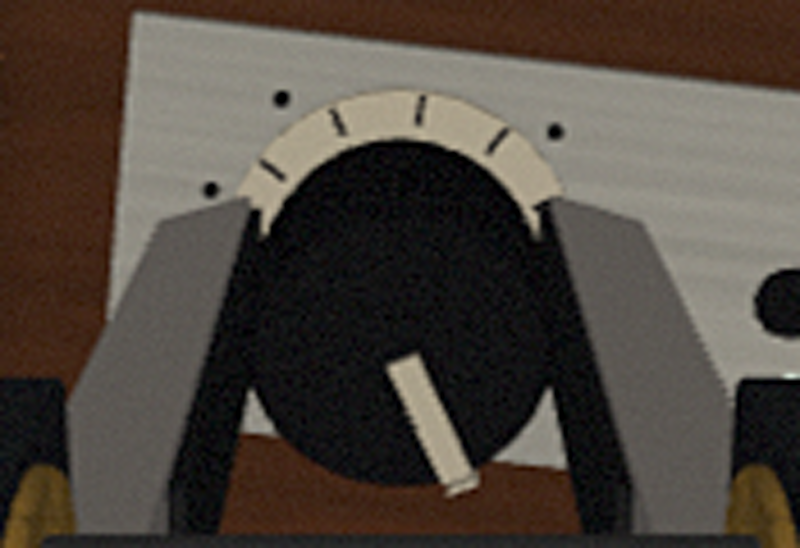

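```bash
python3 -c "
from station import ctrl
print(ctrl.hand_in()); o=ctrl.get_obs(); print(o['time_s'],o['ee_pos'],o['force'],o['grip_width'])"
```

```text
the job is handed in; nothing more can be done
None
the job is handed in; nothing more can be done
```

The black volume knob is on the volume shaft with its pointer matched to the red mark. I handed the job in at about 9.4 s with the gripper still holding it pressed down. The hand-in gave no verdict.

**Last checks, just before handing in:**
- **Seating:** the skirt was at z ≈ 0.117, so the shaft is about 4 mm down, at its stop. The knob's top was 28.4 mm above the skirt, where 28 mm means fully home.
- **Push and grip:** the upward force was about 9 N, with about 2.3 N of side load. The fingers were at 35 mm opening with a 25 N grip command.
- **Alignment:** before fitting, the pointer and the red mark agreed to within about 0.05 rad. The knob slid on without pushing the shaft down. The mark is hidden under the knob now, so I could not check it directly at the end.

**What disagreed:**
- The pointer's own direction and the line from the knob's centre to it differed by about 0.1 rad, which puts the line about 1 mm off centre. I aimed near the line's own direction.
- In the last picture the skirt fitted within about 0.5 mm of the knob's axis. An earlier fit from higher up was off by 1 mm, and I corrected for it.

I kept clear of the tuning knob, cup, bottle and book, but did not measure their positions again at the end.

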